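# Lock the brass ring of a bone-slice viewing cell with a pin spanner

## Task

Take the orange-handled pin spanner out of its wooden block, set both of its pins fully into the two holes of the brass ring on the bone-slice viewing cell, and only then turn that ring clockwise (seen from above) with the spanner until its red lug comes up against the white stop. Let go and leave the spanner standing upright in the brass ring; leave the silver-grey ring of the other cell as it is.

Things in the scene. Friction and masses are not known exactly. Their poses are not given: they have to be found in the camera images.
- spanner_grip (a point): Loose pin spanner, 0.2-0.4 kg: centre of its upright orange handle, 36 (x) x 20 (y, grip across) x 60 mm high. Below it a steel crossbar, 104 (x) x 20 x 14 mm, underside 49 mm under this point; two 8 mm pins reach 13 mm below the bar at x = +40 and -40 mm. z up; half a turn about z gives the same. It starts pins down in a fixed wooden block 130 x 50 x 30 mm high, bar resting on its top.
- brass_top (a point): Brass ring: point on its upright axis, level with its top, 60 mm above the table. 110 mm across, 16 thick, on a fixed dark drum 136 across. Two 19 mm through holes at x = +40, -40 mm (frame turns with the ring, z up); pins fully in, the bar rests on the ring. Play of 5.5 mm round each pin: the spanner turns up to 0.14 rad before the ring follows. Red lug at y = +60 mm; white stop on the drum.
- brass_ring (a joint): Turn of the brass ring in rad, growing clockwise seen from above (the yaw of brass_top falls by as much). It starts between 0 and 0.35; at 1.2 the red lug meets the white stop, a hard stop. The ring turns with a steady friction of 0.15 N m and stays where it is left.
- steel_lug (a point): Red lug on the rim of the silver-grey ring of a second, otherwise identical viewing cell (a bystander); this point is 60 mm out from that ring's axis along the ring's own y, 58 mm above the table. That ring must not be turned.

How it is judged:
By the outcome, as a careful person would: the job done as asked, in the order asked, and still so for the second after the job is handed in, with the robot touching nothing.
It also fails if it takes over 48 s, if anything falls off the work surface, if the arm or the gripper's body presses on something with over 40 N, if the wrist force passes 120 N, or if a joint passes its speed limit or range.

## Robot

A 6-joint arm with a two-finger parallel gripper is mounted at the origin on the work surface. World frame = base frame: x ahead of the robot, y to its left, z up, the work surface at z = 0. Lengths are in m, angles in rad, forces in N, time in s.
With the tool pointing down it reaches from about 0.375 to 0.9 m from the base axis. Payload 3.1 kg.
Tool frame: the origin (TCP) lies between the finger pads; the fingertips stand 17 mm ahead of it and the grasp point (between the pads) lies 2 mm behind it (robot.nose_length is the distance from the TCP to the fingertips, in m); z points along the fingers, y is the line along which they close (so a half turn about z gives the same grasp; the last joint's range is limited). The gripper opens to 87 mm and grips with 3 to 60 N. Pads are 19 mm wide; open, the fingers measure 117 mm over their backs; the gripper's body (75 mm by 190 mm) begins 51 mm behind the grasp point.
Start: joints at [-1.383, 0.527, 1.433, -0, 1.181, -0.178], TCP at [0.224, -0.583, 0.24] pointing down, gripper open.
Joint ranges: [-3.08, 3.08], [-0.75, 2.2], [0.22, 2.44], [-1.43, 4.57], [0, 2.65], [-2.85, 2.85]. Speed limits (rad/s): [2.79, 2.79, 3.14, 3.14, 3.14, 3.14].

## Interface

Orientations are given as a unit quaternion [x, y, z, w].
In Python, from rig import robot, cams gives the robot as it stands.
- The arm moves only by the shell command python3 -m pendant 'ROWS' [FORCE]. ROWS is JSON, a list of rows, each an object with "jaw": the opening, from 0 (shut) to 1 (fully open); "linear": the shift along the tool's x, y, z in cm, a list of three; "twist": the turn about the tool's z in degrees. A call has 1 to 12 rows; each row shifts and turns the commanded pose from where the row before left it, along the tool's axes as they then stand; what a row does not reach is not made up. A row lasts 1/12 s, in which the tool goes at most 41.7 mm and 7.16 degrees, less where a joint would pass 70% of its speed; a pose out of reach is approached as far as the arm can. A call is refused whole if a number of a shift passes 4.17 or a number of a turn 7.16, either way. A call with a gripper value outside its range is refused whole. The fingers move at their own pace and stop on an object; FORCE is the grip in N (left out, the last holds). Time passes only in rows, so rows that do not move let the fingers close. It gives the time, the measured TCP pose, the force, the opening and the grip force at its end, in the units of the state.
- robot.get_obs(): the state, without advancing time (a new reading comes with each control period).
- cams.camera(name): name is "side" or "top"; returns a dict with "color" (480x640x3 uint8, blue, green, red), "depth" (480x640 float32, m along the optical axis (not along the pixel's ray), 0 where there is no reading), "fov_y" (degrees; the focal length in pixels is half the picture's height over the tangent of half this angle, whatever the lens; pixels are square), "cx", "cy" (the principal point, pixels), "view" (4x4, takes a point from world to camera coordinates). Camera axes: x right, y down, z forward; pixel columns grow to the right and rows downward; lengths in m; the calibration is good to about 2 mm. A picture is of the moment at which its call begins.
- robot.hand_in(): hands the job in; it is judged then, once.
The state is a dict: "time": time; "q": joint angles; "joint_velocities": joint speeds; "joint_torque": joint torques, N m; "position": TCP position; "tool_rot": TCP orientation; "ft_force": force on the tool from outside, world axes, zero at the start; "moment": the same for the moment, N m; "grip_width": finger opening in m; "grip_force": force on a finger pad.
Only numpy, scipy, OpenCV 4.12 (cv2) and the standard library are available. Lean on these libraries where they do the work, as an engineer would, in place of code of your own. Each camera call takes 0.05 s, during which the arm holds its last target. There are 200 camera calls.

## Working session

There is one attempt and no reset: what is moved stays moved. The work goes in short steps, Python scripts to look and compute and a shell command to move; the robot and the scene stay as the last step left them, time stands still between calls to the robot, and variables do not carry over. Pictures are saved under pics/ and viewed, at most 10 in all, crops included, and the job is handed in when it is done.

```bash
mkdir -p pics; python3 - <<'E'
from rig import robot,cams
import cv2,numpy as np
for n in("top","side"):
    c=cams.camera(n);cv2.imwrite(f"pics/{n}0.png",c["color"]);np.savez(f"{n}0.npz",**c)
    print(n,c["fov_y"],c["cx"],c["cy"],np.round(c["view"],3).tolist())
print(robot.get_obs())
E
```

```text
top 55.2763954195651 322.43402818081614 239.08662809949396 [[-0.017, -1.0, -0.004, -0.002], [-0.991, 0.017, -0.136, 0.52], [0.136, 0.002, -0.991, 0.815], [0.0, 0.0, 0.0, 1.0]]
side 49.3625026515046 316.51438295037184 237.69873222869234 [[-0.966, -0.26, -0.0, 0.507], [-0.181, 0.672, -0.718, 0.189], [0.187, -0.694, -0.696, 0.918], [0.0, 0.0, 0.0, 1.0]]
{'time': 0.1, 'q': array([-1.38252244e+00,  5.28381754e-01,  1.43377596e+00,  7.99806350e-06,
        1.18141541e+00, -1.78488829e-01]), 'joint_velocities': array([ 0.00049918, -0.00176459, -0.0025996 , -0.00017013,  0.00010239,
       -0.00168738]), 'joint_torque': array([ 4.88375872e-05, -4.40986204e+01, -1.77150643e+01,  6.35576318e-02,
        5.33680420e-02, -3.37858842e-05]), 'position': array([ 0.22403793, -0.58278847,  0.23866364]), 'tool_rot': array([ 9.83232502e-01,  1.82353683e-01, -1.14661343e-06, -9.90244026e-04]), 'ft_force': array([-0.44979003, -0.12528054, -1.29651569]), 'moment': array([0.01405356, 0.00530459, 0.01001352]), 'grip_force': 0.0, 'grip_width': 0.08704903123138602}
```

View pics/top0.png

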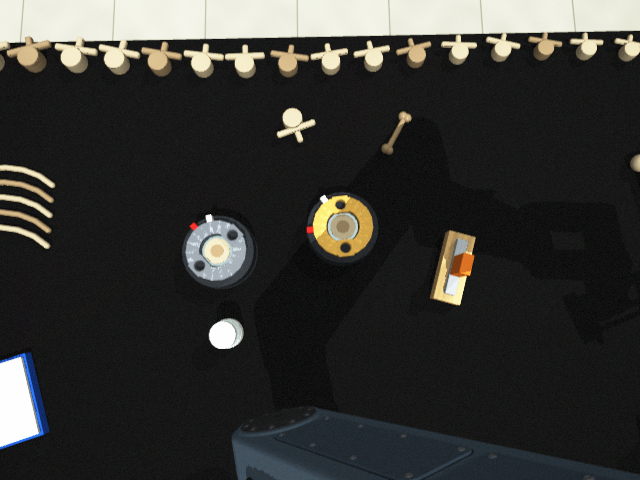

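View pics/side0.png

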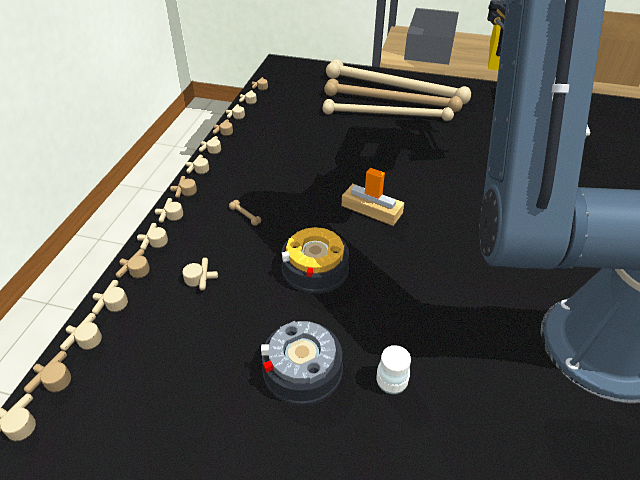

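The top view shows the brass ring at (342,226), with holes near (340,205) and (346,247), the lug at (310,230) and the stop at (324,199). The spanner handle is at (462,263) on its block. The side view agrees.

```bash
cat > h.py <<'E'
import numpy as np,cv2
def f(c): return 240/np.tan(np.radians(float(c["fov_y"]))/2)
def cast(c,uv,z):
    uv=np.atleast_2d(np.array(uv,float));V=np.array(c["view"]);R,t=V[:3,:3],V[:3,3]
    d=np.c_[(uv[:,0]-c["cx"])/f(c),(uv[:,1]-c["cy"])/f(c),np.ones(len(uv))]@R; o=-R.T@t
    return o+d*((z-o[2])/d[:,2])[:,None]
def cloud(c):
    v,u=np.mgrid[:480,:640];D=np.array(c["depth"]);V=np.array(c["view"])
    P=np.stack([(u-c["cx"])/f(c)*D,(v-c["cy"])/f(c)*D,D],-1)
    W=(P-V[:3,3])@V[:3,:3]; W[D==0]=np.nan; return W
def mask(c,lo,hi,box=None):
    m=cv2.inRange(cv2.cvtColor(np.array(c["color"]),cv2.COLOR_BGR2HSV),lo,hi)>0
    if box: k=np.zeros_like(m);k[box[1]:box[3],box[0]:box[2]]=1;m&=k
    return m
def px(m): v,u=np.nonzero(m);return np.c_[u,v].astype(np.float32)
E
python3 - <<'E'
from h import *
for n,bo,bb in(("top",(440,240,485,290),(300,185,385,270)),("side",(355,160,395,205),(275,220,355,290))):
    c=dict(np.load(n+"0.npz"));W=cloud(c)
    o=mask(c,(5,180,90),(14,255,255),bo);P=W[o];top=o&(W[...,2]>.103)
    print(n,"orange",o.sum(),"zmax",np.nanpercentile(P[:,2],[5,50,98]).round(3),"top n",top.sum())
    if top.sum()>5:
        q=cast(c,px(top),.109)[:,:2]; r=cv2.minAreaRect((q*1000).astype(np.float32)); print(" handle top rect",r, q.mean(0))
    b=mask(c,(18,120,90),(32,255,255),bb); P=W[b]; print(" brass z",np.nanmedian(P[:,2]))
    cnt=cv2.findContours(b.astype(np.uint8),cv2.RETR_EXTERNAL,cv2.CHAIN_APPROX_NONE)[0]
    k=max(cnt,key=cv2.contourArea)[:,0]; q=cast(c,k,.06)[:,:2];print(" ring ell",cv2.fitEllipse((q*1000).astype(np.float32)))
    d=np.zeros((480,640),bool);d[bb[1]:bb[3],bb[0]:bb[2]]=1;d&=(np.array(c["color"]).max(2)<75)
    N,L,S,C=cv2.connectedComponentsWithStats(d.astype(np.uint8))
    for i in range(1,N):
        if 20<S[i,4]<400: print("  dark",S[i],C[i].round(1),cast(c,C[i],.06).round(4))
    r=mask(c,(0,200,120),(3,255,255),bb);print(" lug",r.sum(),px(r).mean(0),cast(c,px(r).mean(0),.058).round(4))
c=dict(np.load("top0.npz"));W=cloud(c)
box=np.zeros((480,640),bool);box[225:310,425:480]=1
m=box&mask(c,(0,0,110),(180,60,255));q=cast(c,px(m),.044)[:,:2];print("bar",m.sum(),cv2.minAreaRect((q*1000).astype(np.float32)))
m=box&(W[...,2]>.02);q=W[m&(W[...,2]<.036)][:,:2];print("block",cv2.minAreaRect((q*1000).astype(np.float32)))
E
```

```text
top orange 408 zmax [0.054 0.101 0.105] top n 87
 handle top rect ((463.93487548828125, -251.54132080078125), (19.27935028076172, 34.230064392089844), 74.1601333618164) [ 0.46606209 -0.251984  ]
 brass z 0.05852882304451127
 ring ell ((541.1116333007812, -47.620887756347656), (106.91954803466797, 110.65229797363281), 89.45374298095703)
  dark [336 202   9   7  52] [340.  204.9] [[ 0.5791 -0.0438  0.06  ]]
  dark [341 244   9   8  62] [344.9 247.4] [[ 0.501  -0.0508  0.06  ]]
 lug 36 [309.5 229.5] [[0.535  0.0124 0.058 ]]
side orange 104 zmax [0.046 0.063 0.106] top n 11
 handle top rect ((463.7118835449219, -249.12916564941406), (14.33432674407959, 31.53049659729004), 80.09130859375) [ 0.46126599 -0.24823576]
 brass z 0.059396803501246716
 ring ell ((538.9620971679688, -42.092655181884766), (110.09927368164062, 120.05558776855469), 24.867727279663086)
 lug 41 [309.58536 271.56097] [[0.5333 0.0172 0.058 ]]
bar 395 ((458.3564758300781, -255.39332580566406), (31.85068702697754, 115.86279296875), 75.33627319335938)
block ((464.4371032714844, -253.74093627929688), (51.43636703491211, 130.38482666015625), 74.0970458984375)
```

```bash
cat > d.py <<'E'
import sys,numpy as np
from rig import robot
from scipy.spatial.transform import Rotation as R
def delta(x,y,z,yaw):
    o=robot.get_obs();r=R.from_quat(o["tool_rot"]);M=r.as_matrix()
    ps=np.degrees(np.arctan2(M[1,0],M[0,0]))
    print("t",round(o["time"],2),"pos",o["position"].round(4),"yaw",ps.round(2),"tilt",M[2,2].round(4),"q6",o["q"][5].round(2),"F",o["ft_force"].round(1),"M",o["moment"].round(2),"w",round(o["grip_width"],4),round(o["grip_force"],1))
    print("linear cm",((M.T@(np.array([x,y,z])-o["position"]))*100).round(2),"twist",round(-((yaw-ps+180)%360-180),2))
if __name__=="__main__":delta(*map(float,sys.argv[1:]))
E
T='{"jaw":1,"linear":[0,0,0],"twist":-7.1}'
python3 -m pendant '[{"jaw":1,"linear":[0,0,0],"twist":-7.1},{"jaw":1,"linear":[0,0,0],"twist":-7.1},{"jaw":1,"linear":[0,0,0],"twist":-7.1},{"jaw":1,"linear":[0,0,0],"twist":-7.1},{"jaw":1,"linear":[0,0,0],"twist":-7.1},{"jaw":1,"linear":[0,0,0],"twist":-7.1},{"jaw":1,"linear":[0,0,0],"twist":-7.1},{"jaw":1,"linear":[0,0,0],"twist":-7.1},{"jaw":1,"linear":[0,0,0],"twist":-7.1},{"jaw":1,"linear":[0,0,0],"twist":-7.1}]' 30
python3 -m pendant '[{"jaw":1,"linear":[0,0,0],"twist":-7.1},{"jaw":1,"linear":[0,0,0],"twist":-7.1},{"jaw":1,"linear":[0,0,0],"twist":-7.1},{"jaw":1,"linear":[0,0,0],"twist":-7.1},{"jaw":1,"linear":[0,0,0],"twist":-7.1},{"jaw":1,"linear":[0,0,0],"twist":-7.1},{"jaw":1,"linear":[0,0,0],"twist":-7.1},{"jaw":1,"linear":[0,0,0],"twist":-7.1},{"jaw":1,"linear":[0,0,0],"twist":-7.1},{"jaw":1,"linear":[0,0,0],"twist":-7.1},{"jaw":1,"linear":[0,0,0],"twist":0}]'
python3 d.py .4639 -.2525 .16 164.1
```

```text
time: 0.93
position: [0.2241, -0.583, 0.2389]
tool_rot: [0.692, 0.722, 0.0, -0.001]
ft_force: [1.2, 0.2, 0.6]
grip_width: 0.0868
grip_force: 0.0
time: 1.85
position: [0.2241, -0.5831, 0.239]
tool_rot: [0.147, 0.989, 0.001, -0.0]
ft_force: [-0.0, 0.5, 0.4]
grip_width: 0.0872
grip_force: 0.0
t 1.85 pos [ 0.2241 -0.5831  0.239 ] yaw 163.14 tilt -1.0 q6 -2.66 F [-0.   0.5  0.4] M [ 0.08 -0.14  0.01] w 0.0872 0.0
linear cm [-13.36  38.58   7.93] twist -0.96
```

```bash
python3 -m pendant '[{"jaw":1,"linear":[-1.11,3.21,0.3],"twist":0},{"jaw":1,"linear":[-1.11,3.21,0.3],"twist":0},{"jaw":1,"linear":[-1.11,3.21,0.3],"twist":0},{"jaw":1,"linear":[-1.11,3.21,0.3],"twist":0},{"jaw":1,"linear":[-1.11,3.21,0.3],"twist":0},{"jaw":1,"linear":[-1.11,3.21,0.3],"twist":0},{"jaw":1,"linear":[-1.11,3.21,0.3],"twist":0},{"jaw":1,"linear":[-1.11,3.21,0.3],"twist":0},{"jaw":1,"linear":[-1.11,3.21,0.3],"twist":0},{"jaw":1,"linear":[-1.11,3.21,0.3],"twist":0},{"jaw":1,"linear":[-1.11,3.21,0.3],"twist":0},{"jaw":1,"linear":[-1.15,3.27,0.3],"twist":-1}]'
python3 -m pendant '[{"jaw":1,"linear":[0,0,0],"twist":0},{"jaw":1,"linear":[0,0,0],"twist":0}]' 
python3 d.py .4639 -.2525 .081 164.1
python3 - <<'E'
from rig import cams
import cv2,numpy as np
a=[]
for n in("top","side"):
    c=cams.camera(n);np.savez(f"{n}1.npz",**c)
    a.append(cv2.resize(c["color"][200:330,380:560] if n=="top" else c["color"][110:240,300:480],None,fx=2.2,fy=2.2))
cv2.imwrite("pics/a1.png",np.hstack(a))
E
```

```text
time: 2.85
position: [0.4652, -0.252, 0.2033]
tool_rot: [0.141, 0.99, 0.0, -0.0]
ft_force: [0.3, 0.5, -0.2]
grip_width: 0.0871
grip_force: 0.0
time: 3.02
position: [0.4652, -0.2517, 0.2032]
tool_rot: [0.138, 0.99, 0.0, -0.0]
ft_force: [0.0, -0.4, 0.0]
grip_width: 0.0869
grip_force: 0.0
t 3.02 pos [ 0.4652 -0.2517  0.2032] yaw 164.09 tilt -1.0 q6 -2.0 F [ 0.  -0.4  0. ] M [ 0.06 -0.15  0.  ] w 0.0869 0.0
linear cm [ 0.09 -0.11 12.22] twist -0.01
```

View pics/a1.png

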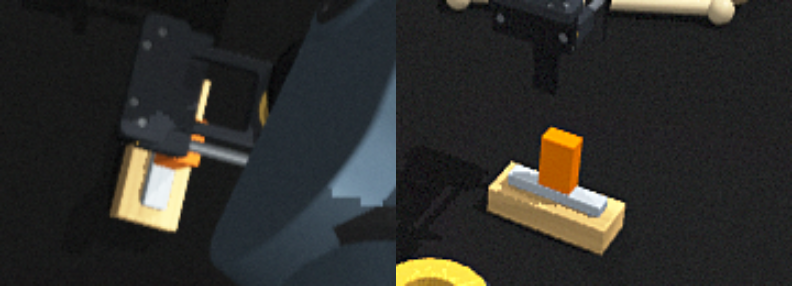

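Left (top) and right (side): the gripper hovers over the handle, roughly centred; going down to grasp.

```bash
python3 -m pendant '[{"jaw":1,"linear":[0.09,-0.11,2],"twist":0},{"jaw":1,"linear":[0,0,3],"twist":0},{"jaw":1,"linear":[0,0,3],"twist":0},{"jaw":1,"linear":[0,0,2.3],"twist":0},{"jaw":1,"linear":[0,0,1.5],"twist":0},{"jaw":1,"linear":[0,0,0.5],"twist":0},{"jaw":1,"linear":[0,0,0],"twist":0}]'
python3 -m pendant '[{"jaw":0,"linear":[0,0,0],"twist":0},{"jaw":0,"linear":[0,0,0],"twist":0},{"jaw":0,"linear":[0,0,0],"twist":0},{"jaw":0,"linear":[0,0,0],"twist":0},{"jaw":0,"linear":[0,0,0],"twist":0},{"jaw":0,"linear":[0,0,0],"twist":0},{"jaw":0,"linear":[0,0,0],"twist":0},{"jaw":0,"linear":[0,0,0],"twist":0}]' 40
python3 d.py .4639 -.2525 .14 164.1
```

```text
time: 3.7
position: [0.4622, -0.2552, 0.0794]
tool_rot: [0.141, 0.99, 0.001, -0.001]
ft_force: [-1.0, -0.8, 0.2]
grip_width: 0.087
grip_force: 0.0
time: 4.37
position: [0.4635, -0.2542, 0.0807]
tool_rot: [0.139, 0.99, -0.0, 0.0]
ft_force: [-0.3, -0.3, 0.7]
grip_width: 0.0415
grip_force: 0.0
t 4.37 pos [ 0.4635 -0.2542  0.0807] yaw 164.03 tilt -1.0 q6 -2.01 F [-0.3 -0.3  0.7] M [ 0.05 -0.18 -0.02] w 0.0415 0.0
linear cm [ 0.01  0.17 -5.93] twist -0.07
```

```bash
python3 -m pendant '[{"jaw":0,"linear":[0,0,0],"twist":0},{"jaw":0,"linear":[0,0,0],"twist":0},{"jaw":0,"linear":[0,0,0],"twist":0},{"jaw":0,"linear":[0,0,0],"twist":0},{"jaw":0,"linear":[0,0,0],"twist":0},{"jaw":0,"linear":[0,0,0],"twist":0}]' 40
python3 d.py .4639 -.2525 .14 164.1
```

```text
time: 4.87
position: [0.4634, -0.254, 0.0805]
tool_rot: [0.139, 0.99, 0.0, -0.0]
ft_force: [-0.0, 1.5, 1.2]
grip_width: 0.0195
grip_force: 40.0
t 4.87 pos [ 0.4634 -0.254   0.0805] yaw 164.01 tilt -1.0 q6 -2.01 F [-0.   1.5  1.2] M [ 0.28 -0.23  0.01] w 0.0195 40.0
linear cm [-0.    0.16 -5.95] twist -0.09
```

```bash
python3 -m pendant '[{"jaw":0,"linear":[0,0,-1],"twist":0},{"jaw":0,"linear":[0,0,-1.5],"twist":0},{"jaw":0,"linear":[0,0,-2],"twist":0},{"jaw":0,"linear":[0,0,-2],"twist":0},{"jaw":0,"linear":[0,0,-1.5],"twist":0},{"jaw":0,"linear":[0,0,-0.5],"twist":0},{"jaw":0,"linear":[0,0,0],"twist":-7},{"jaw":0,"linear":[0,0,0],"twist":-7},{"jaw":0,"linear":[0,0,0],"twist":-7},{"jaw":0,"linear":[0,0,0],"twist":0}]'
python3 d.py .540 -.0475 .165 185
```

```text
time: 5.7
position: [0.4629, -0.2539, 0.1652]
tool_rot: [-0.045, 0.999, 0.0, -0.001]
ft_force: [0.5, 0.5, -3.3]
grip_width: 0.0196
grip_force: 40.0
t 5.7 pos [ 0.4629 -0.2539  0.1652] yaw -174.86 tilt -1.0 q6 -2.37 F [ 0.5  0.5 -3.3] M [ 0.14 -0.21 -0.07] w 0.0196 40.0
linear cm [-9.53 19.87  0.02] twist 0.14
```

```bash
python3 -m pendant '[{"jaw":0,"linear":[-0.7,1.4,0],"twist":0},{"jaw":0,"linear":[-1.3,2.7,0],"twist":0},{"jaw":0,"linear":[-1.6,3.4,0],"twist":0},{"jaw":0,"linear":[-1.6,3.4,0],"twist":0},{"jaw":0,"linear":[-1.6,3.4,0],"twist":0},{"jaw":0,"linear":[-1.4,2.9,0],"twist":0},{"jaw":0,"linear":[-0.9,1.8,0],"twist":0},{"jaw":0,"linear":[-0.43,0.87,0],"twist":0},{"jaw":0,"linear":[0,0,0],"twist":0},{"jaw":0,"linear":[0,0,0],"twist":0},{"jaw":0,"linear":[0,0,0],"twist":0}]'
python3 d.py .540 -.0475 .165 185
python3 - <<'E'
from rig import cams
import cv2,numpy as np
for n in("top","side"):
    c=cams.camera(n);np.savez(f"{n}2.npz",**c)
    if n=="side": s=cv2.resize(c["color"][150:310,220:420],None,fx=2,fy=2)
    else: t=cv2.resize(c["color"][150:310,240:440],None,fx=2,fy=2)
cv2.imwrite("pics/a2.png",np.hstack([t,s]))
E
```

```text
time: 6.62
position: [0.5405, -0.0492, 0.1653]
tool_rot: [-0.043, 0.999, -0.0, -0.0]
ft_force: [0.7, -0.1, -3.6]
grip_width: 0.0195
grip_force: 40.0
t 6.62 pos [ 0.5405 -0.0492  0.1653] yaw -175.08 tilt -1.0 q6 -1.95 F [ 0.7 -0.1 -3.6] M [ 0.08 -0.15  0.02] w 0.0195 40.0
linear cm [0.04 0.17 0.03] twist -0.08
```

View pics/a2.png

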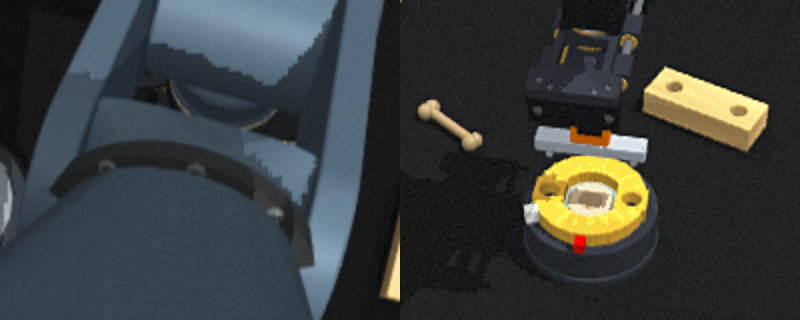

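The side view shows the bar held level over the ring. The holes are at about (294,243) and (336,249), and the lug is not yet at the stop. The arm hides the top view, so I'll measure the offset between bar and holes in the side view.

```bash
python3 - <<'E'
from h import *
c=dict(np.load("side2.npz"));W=cloud(c)
m=mask(c,(85,0,120),(135,70,255),(280,205,350,236))
N,L,S,C=cv2.connectedComponentsWithStats(m.astype(np.uint8));i=1+np.argmax(S[1:,4]);m=L==i;print(S[i])
P=W[m];print("bar z",np.nanpercentile(P[:,2],[2,50,98]).round(4))
top=m&(W[...,2]>.122);q=cast(c,px(top),.1288)[:,:2];print("top rect",cv2.minAreaRect((q*1000).astype(np.float32)))
lo=[];up=px(m)
for u in range(int(up[:,0].min()),int(up[:,0].max())+1):
    lo.append((u,up[up[:,0]==u,1].max()))
lo=np.array(lo,float);k=lo[4:-4]
print("lower-edge px",lo[::8].tolist());g=cast(c,k+[0,.5],.1148);pf=np.polyfit(g[:,0],g[:,1],1);print("edge slope deg",np.degrees(np.arctan(pf[0])),"y at .54",np.polyval(pf,.54), "ends",cast(c,[lo[0],lo[-1]],.1148).round(4))
b=mask(c,(18,100,60),(34,255,255),(280,225,350,280));P=W[b&(W[...,2]>.055)];print("ring z",np.nanmedian(P[:,2]))
# holes: dark/browner blobs within ring
g=cv2.resize(np.array(c["color"])[222:285,280:352],None,fx=9,fy=9,interpolation=cv2.INTER_CUBIC);cv2.imwrite("pics/z2.png",g)
E
```

```text
[287 213  57  20 525]
bar z [0.1087 0.1275 0.1309]
top rect ((539.9969482421875, -45.06672668457031), (104.03201293945312, 28.055660247802734), 4.856283187866211)
lower-edge px [[287.0, 222.0], [295.0, 227.0], [303.0, 225.0], [311.0, 226.0], [319.0, 227.0], [327.0, 228.0], [335.0, 232.0], [343.0, 225.0]]
edge slope deg 5.341938961573275 y at .54 -0.04198054660113885 ends [[ 0.5935 -0.0429  0.1148]
 [ 0.4903 -0.0621  0.1148]]
ring z 0.05990243512981728
```

View pics/z2.png

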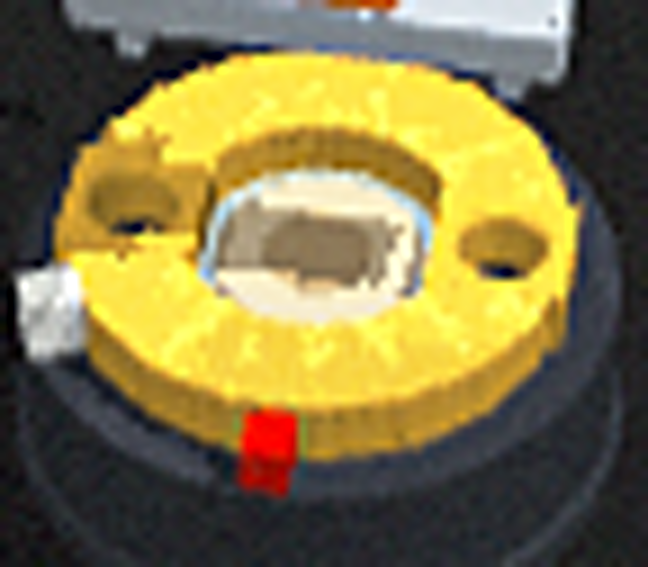

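The zoom shows the hole rims centred at about (294.3,244.3) and (335.6,249.1). The red lug is left of the front, and the stop is to its left.

```bash
python3 - <<'E'
from h import *
c=dict(np.load("side2.npz"));W=cloud(c)
h=cast(c,[(294.3,244.3),(335.6,249.1)],.06);d=h[0]-h[1];print(h.round(4),"mid",h.mean(0),"len",np.linalg.norm(d),"yaw",np.degrees(np.arctan2(d[1],d[0])))
# ring ellipse, using the depth at ring top + colour
b=mask(c,(18,100,60),(34,255,255),(280,225,350,280))&(abs(W[...,2]-.06)<.004)
k=max(cv2.findContours(b.astype(np.uint8),0,1)[0],key=cv2.contourArea)[:,0]
q=(cast(c,k,.06)[:,:2]*1000).astype(np.float32);print(cv2.minEnclosingCircle(q),cv2.fitEllipse(q))
# bar lower-front edge endpoints and pins (left pin bottom zoom 130,53; right 513,92)
p=np.array([(130,53),(513,92)])/9+[279.55,221.55];print("pin tips",cast(c,p,.1018).round(4))
r=np.array([(270,435),(47,285)])/9+[279.55,221.55];print(cast(c,r,.06).round(4))
E
```

```text
[[ 0.5807 -0.042   0.06  ]
 [ 0.5001 -0.0501  0.06  ]] mid [ 0.54039177 -0.0460832   0.06      ] len 0.08094155313441556 yaw 5.760015456508508
((540.3494873046875, -44.708213806152344), 57.06454086303711) ((540.2822875976562, -45.69207000732422), (107.79689025878906, 109.576171875), 70.27116394042969)
pin tips [[ 0.5809 -0.0452  0.1018]
 [ 0.5005 -0.0546  0.1018]]
[[ 0.534   0.015   0.06  ]
 [ 0.5912 -0.0142  0.06  ]]
```

```bash
python3 -m pendant '[{"jaw":0,"linear":[0,0.2,0],"twist":-0.4},{"jaw":0,"linear":[0,0.17,1],"twist":0},{"jaw":0,"linear":[0,0,1.3],"twist":0},{"jaw":0,"linear":[0,0,1],"twist":0},{"jaw":0,"linear":[0,0,0.4],"twist":0},{"jaw":0,"linear":[0,0,0.2],"twist":0},{"jaw":0,"linear":[0,0,0],"twist":0},{"jaw":0,"linear":[0,0,0],"twist":0}]'
python3 d.py .5403 -.0455 .112 185.4
python3 - <<'E'
from rig import cams
import cv2
c=cams.camera("side")
cv2.imwrite("pics/z3.png",cv2.resize(c["color"][205:285,270:360],None,fx=7,fy=7,interpolation=2))
E
```

```text
time: 7.38
position: [0.5409, -0.0444, 0.1266]
tool_rot: [-0.047, 0.999, -0.0, 0.0]
ft_force: [-0.5, 0.1, -3.4]
grip_width: 0.0194
grip_force: 40.0
t 7.38 pos [ 0.5409 -0.0444  0.1266] yaw -174.59 tilt -1.0 q6 -1.95 F [-0.5  0.1 -3.4] M [ 0.03 -0.15  0.03] w 0.0194 40.0
linear cm [ 0.07 -0.1   1.46] twist 0.01
```

View pics/z3.png

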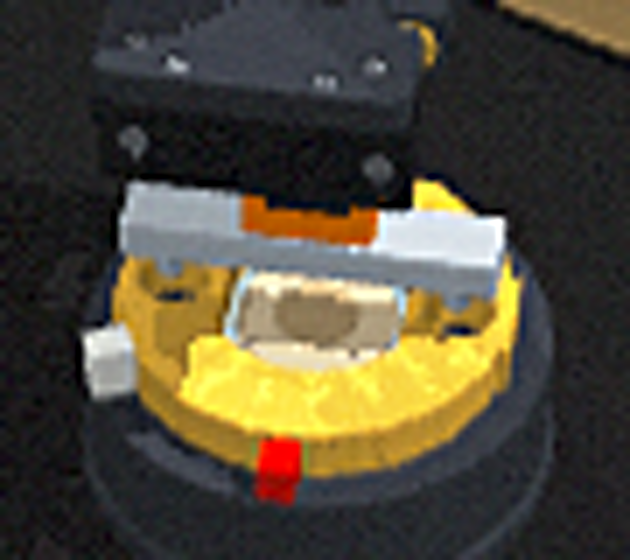

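The pin tips at zoom (172,268) and (458,302) are just above the holes at (174,279) and (463,312), within the play. A small +y nudge, then I'll lower it slowly.

```bash
python3 -m pendant '[{"jaw":0,"linear":[0,0.12,0.2],"twist":0},{"jaw":0,"linear":[0,0,0.3],"twist":0},{"jaw":0,"linear":[0,0,0.2],"twist":0},{"jaw":0,"linear":[0,0,0],"twist":0}]'
python3 d.py .5403 -.0455 .1105 185.4
```

```text
time: 7.77
position: [0.5403, -0.043, 0.1192]
tool_rot: [-0.047, 0.999, 0.0, -0.0]
ft_force: [-0.1, -0.3, -3.9]
grip_width: 0.0199
grip_force: 40.0
t 7.77 pos [ 0.5403 -0.043   0.1192] yaw -174.58 tilt -1.0 q6 -1.95 F [-0.1 -0.3 -3.9] M [ 0.1  -0.08 -0.06] w 0.0199 40.0
linear cm [ 0.02 -0.25  0.87] twist 0.02
```

```bash
python3 -m pendant '[{"jaw":0,"linear":[0,0,0.2],"twist":0},{"jaw":0,"linear":[0,0,0.2],"twist":0},{"jaw":0,"linear":[0,0,0.2],"twist":0},{"jaw":0,"linear":[0,0,0.1],"twist":0},{"jaw":0,"linear":[0,0,0],"twist":0}]'
python3 d.py .5403 -.0455 .1105 185.4
python3 - <<'E'
from rig import cams
import cv2
c=cams.camera("side")
cv2.imwrite("pics/z4.png",cv2.resize(c["color"][205:285,270:360],None,fx=7,fy=7,interpolation=2))
E
```

```text
time: 8.18
position: [0.5404, -0.0431, 0.1122]
tool_rot: [-0.047, 0.999, 0.0, -0.0]
ft_force: [0.1, -0.1, -2.1]
grip_width: 0.0197
grip_force: 40.0
t 8.18 pos [ 0.5404 -0.0431  0.1122] yaw -174.59 tilt -1.0 q6 -1.95 F [ 0.1 -0.1 -2.1] M [ 0.14 -0.11 -0.  ] w 0.0197 40.0
linear cm [ 0.03 -0.24  0.17] twist 0.01
```

View pics/z4.png

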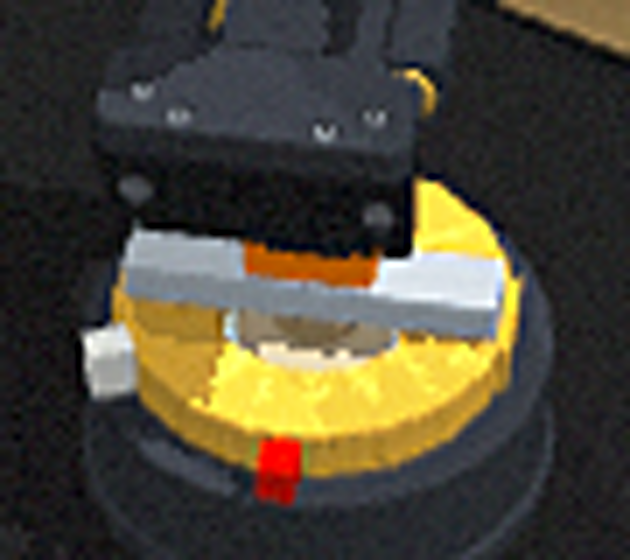

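The bar is nearly on the ring with both pins in the holes. Seating the last 1–2 mm.

```bash
python3 -m pendant '[{"jaw":0,"linear":[0,0,0.1],"twist":0},{"jaw":0,"linear":[0,0,0.05],"twist":0},{"jaw":0,"linear":[0,0,0],"twist":0}]'
python3 -m pendant '[{"jaw":0,"linear":[0,0,0.05],"twist":0},{"jaw":0,"linear":[0,0,0],"twist":0}]'
python3 d.py .5403 -.0455 .1105 185.4
```

```text
time: 8.48
position: [0.5406, -0.0431, 0.111]
tool_rot: [-0.047, 0.999, 0.0, -0.0]
ft_force: [0.1, -0.5, -3.7]
grip_width: 0.0198
grip_force: 40.0
time: 8.65
position: [0.5406, -0.0431, 0.1105]
tool_rot: [-0.047, 0.999, 0.0, -0.0]
ft_force: [-0.3, 0.2, -3.5]
grip_width: 0.0199
grip_force: 40.0
t 8.65 pos [ 0.5406 -0.0431  0.1105] yaw -174.59 tilt -1.0 q6 -1.95 F [-0.3  0.2 -3.5] M [ 0.07 -0.15  0.03] w 0.0199 40.0
linear cm [ 0.05 -0.24  0.  ] twist 0.01
```

```bash
python3 -m pendant '[{"jaw":0,"linear":[0,0,0.08],"twist":0},{"jaw":0,"linear":[0,0,0],"twist":0},{"jaw":0,"linear":[0,0,0],"twist":0}]'
python3 -m pendant '[{"jaw":0,"linear":[0,0,0.06],"twist":0},{"jaw":0,"linear":[0,0,0],"twist":0},{"jaw":0,"linear":[0,0,0],"twist":0}]'
python3 d.py .5403 -.0455 .1105 185.4
```

```text
time: 8.9
position: [0.5406, -0.0431, 0.1105]
tool_rot: [-0.047, 0.999, -0.0, 0.0]
ft_force: [-1.6, 0.8, 4.8]
grip_width: 0.0196
grip_force: 40.0
time: 9.15
position: [0.5406, -0.0431, 0.1104]
tool_rot: [-0.047, 0.999, -0.0, 0.0]
ft_force: [-3.8, 0.5, 9.2]
grip_width: 0.0198
grip_force: 40.0
t 9.15 pos [ 0.5406 -0.0431  0.1104] yaw -174.58 tilt -1.0 q6 -1.95 F [-3.8  0.5  9.2] M [ 0.21  0.4  -0.03] w 0.0198 40.0
linear cm [ 0.05 -0.24 -0.01] twist 0.02
```

```bash
python3 -m pendant '[{"jaw":0,"linear":[0,-0.15,-0.07],"twist":0},{"jaw":0,"linear":[0,0,0],"twist":2},{"jaw":0,"linear":[0,0,0],"twist":3},{"jaw":0,"linear":[0,0,0],"twist":3},{"jaw":0,"linear":[0,0,0],"twist":3},{"jaw":0,"linear":[0,0,0],"twist":3},{"jaw":0,"linear":[0,0,0],"twist":3},{"jaw":0,"linear":[0,0,0],"twist":3},{"jaw":0,"linear":[0,0,0],"twist":0}]'
python3 d.py .5403 -.0455 .1105 132
```

```text
time: 9.9
position: [0.5415, -0.0454, 0.1104]
tool_rot: [0.127, 0.992, -0.001, 0.001]
ft_force: [-0.7, -0.9, 4.3]
grip_width: 0.0197
grip_force: 40.0
t 9.9 pos [ 0.5415 -0.0454  0.1104] yaw 165.4 tilt -1.0 q6 -1.6 F [-0.7 -0.9  4.3] M [-0.27  0.16 -0.04] w 0.0197 40.0
linear cm [ 0.11 -0.04 -0.01] twist 33.4
```

```bash
cat > lug.py <<'E'
from rig import cams
from h import *
c=cams.camera("side")
r=mask(c,(0,200,90),(3,255,255),(270,220,360,295));p=px(r).mean(0);w=cast(c,p,.055)[0]
print("lug px",p,r.sum(),"angle",np.degrees(np.arctan2(w[1]+.0462,w[0]-.5403)))
cv2.imwrite("pics/l.png",cv2.resize(c["color"][195:295,260:370],None,fx=6,fy=6,interpolation=2))
E
python3 lug.py
python3 -m pendant '[{"jaw":0,"linear":[0,0,0],"twist":3},{"jaw":0,"linear":[0,0,0],"twist":3},{"jaw":0,"linear":[0,0,0],"twist":3},{"jaw":0,"linear":[0,0,0],"twist":3},{"jaw":0,"linear":[0,0,0],"twist":3},{"jaw":0,"linear":[0,0,0],"twist":3},{"jaw":0,"linear":[0,0,0],"twist":0}]'
python3 d.py .5403 -.0455 .1105 132
python3 lug.py
```

```text
lug px [302.23404 270.12766] 47 angle 82.58375732475349
time: 10.53
position: [0.5416, -0.0456, 0.1104]
tool_rot: [0.28, 0.96, -0.001, 0.001]
ft_force: [-0.0, -2.9, 5.0]
grip_width: 0.02
grip_force: 40.0
t 10.53 pos [ 0.5416 -0.0456  0.1104] yaw 147.44 tilt -1.0 q6 -1.29 F [-0.  -2.9  5. ] M [-0.43  0.2   0.03] w 0.02 40.0
linear cm [ 0.11 -0.06 -0.01] twist 15.44
lug px [294.06 266.54] 50 angle 65.78507359100345
```

The ring follows with the expected play. Continuing.

```bash
python3 -m pendant '[{"jaw":0,"linear":[0,0,0],"twist":3},{"jaw":0,"linear":[0,0,0],"twist":3},{"jaw":0,"linear":[0,0,0],"twist":3},{"jaw":0,"linear":[0,0,0],"twist":3},{"jaw":0,"linear":[0,0,0],"twist":3},{"jaw":0,"linear":[0,0,0],"twist":2},{"jaw":0,"linear":[0,0,0],"twist":0}]'
python3 d.py .5403 -.0455 .1105 132
python3 lug.py
python3 -m pendant '[{"jaw":0,"linear":[0,0,0],"twist":1.5},{"jaw":0,"linear":[0,0,0],"twist":1.5},{"jaw":0,"linear":[0,0,0],"twist":0}]'
python3 d.py .5403 -.0455 .1105 132
python3 lug.py
```

```text
time: 11.17
position: [0.5416, -0.0456, 0.1105]
tool_rot: [0.419, 0.908, -0.0, 0.001]
ft_force: [-1.0, -3.2, 6.0]
grip_width: 0.0196
grip_force: 40.0
t 11.17 pos [ 0.5416 -0.0456  0.1105] yaw 130.49 tilt -1.0 q6 -0.99 F [-1.  -3.2  6. ] M [-0.51  0.2   0.07] w 0.0196 40.0
linear cm [ 0.1  -0.09 -0.  ] twist -1.51
lug px [288.52942 261.62744] 51 angle 50.164356955007776
time: 11.47
position: [0.5416, -0.0457, 0.1104]
tool_rot: [0.442, 0.897, -0.0, 0.001]
ft_force: [-0.2, -3.6, 5.3]
grip_width: 0.0196
grip_force: 40.0
t 11.47 pos [ 0.5416 -0.0457  0.1104] yaw 127.55 tilt -1.0 q6 -0.94 F [-0.2 -3.6  5.3] M [-0.48  0.23  0.16] w 0.0196 40.0
linear cm [ 0.09 -0.09 -0.01] twist -4.45
lug px [287.70456 260.63635] 44 angle 47.277852976633646
```

View pics/l.png

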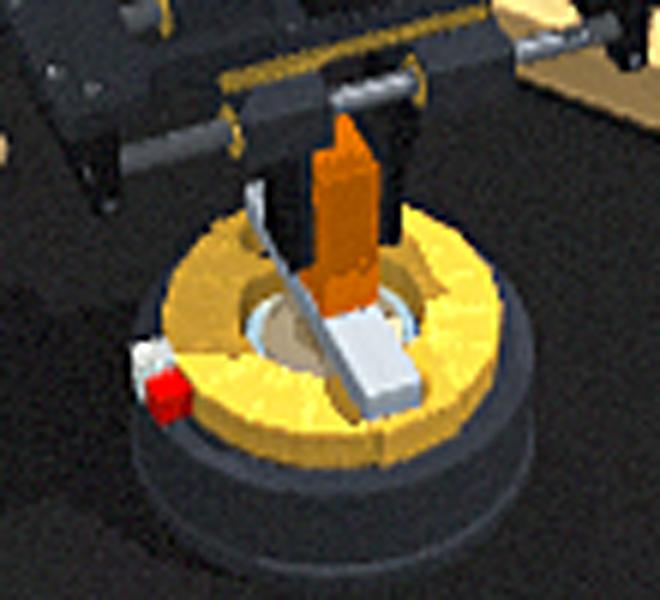

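The lug at zoom (168,395) is almost touching the stop at (150,365). I'll turn in small steps until the torque rises.

```bash
python3 -m pendant '[{"jaw":0,"linear":[0,0,0],"twist":1},{"jaw":0,"linear":[0,0,0],"twist":1},{"jaw":0,"linear":[0,0,0],"twist":0}]'
python3 d.py .5403 -.0455 .1105 132
python3 lug.py
python3 -m pendant '[{"jaw":0,"linear":[0,0,0],"twist":1},{"jaw":0,"linear":[0,0,0],"twist":1},{"jaw":0,"linear":[0,0,0],"twist":0}]'
python3 d.py .5403 -.0455 .1105 132
python3 lug.py
```

```text
time: 11.77
position: [0.5415, -0.0457, 0.1105]
tool_rot: [0.455, 0.89, -0.001, 0.001]
ft_force: [-0.4, -3.4, 4.8]
grip_width: 0.0201
grip_force: 40.9
t 11.77 pos [ 0.5415 -0.0457  0.1105] yaw 125.84 tilt -1.0 q6 -0.91 F [-0.4 -3.4  4.8] M [-0.39  0.13  1.14] w 0.0201 40.9
linear cm [ 0.09 -0.09 -0.  ] twist -6.16
lug px [287.4889 260.5111] 45 angle 46.80767962913329
time: 12.07
position: [0.5414, -0.0454, 0.1105]
tool_rot: [0.471, 0.882, -0.001, 0.001]
ft_force: [-0.7, -2.3, 6.0]
grip_width: 0.0201
grip_force: 41.8
t 12.07 pos [ 0.5414 -0.0454  0.1105] yaw 123.86 tilt -1.0 q6 -0.88 F [-0.7 -2.3  6. ] M [-0.32  0.17  1.21] w 0.0201 41.8
linear cm [ 0.05 -0.09 -0.  ] twist -8.14
lug px [287.5625 260.6875] 48 angle 47.25176835958449
```

The torque jumped from 0.16 to about 1.2 N m while the lug stayed put, so it is at the stop. I'll relax the twist, release and rise.

```bash
python3 -m pendant '[{"jaw":0,"linear":[0,0,0],"twist":-1.5},{"jaw":0,"linear":[0,0,-0.04],"twist":-1},{"jaw":0,"linear":[0,0,0],"twist":0}]'
python3 d.py .5403 -.0455 .1105 132
python3 -m pendant '[{"jaw":0.6,"linear":[0,0,0],"twist":0},{"jaw":0.6,"linear":[0,0,0],"twist":0},{"jaw":0.6,"linear":[0,0,0],"twist":0},{"jaw":0.6,"linear":[0,0,0],"twist":0},{"jaw":0.6,"linear":[0,0,0],"twist":0},{"jaw":0.6,"linear":[0,0,0],"twist":0},{"jaw":0.6,"linear":[0,0,0],"twist":0},{"jaw":0.6,"linear":[0,0,0],"twist":0}]'
python3 -m pendant '[{"jaw":0.6,"linear":[0,0,-1],"twist":0},{"jaw":0.6,"linear":[0,0,-2],"twist":0},{"jaw":0.6,"linear":[0,0,-3],"twist":0},{"jaw":0.6,"linear":[0,0,-3],"twist":0},{"jaw":0.6,"linear":[0,0,-3],"twist":0},{"jaw":0.6,"linear":[0,0,0],"twist":0},{"jaw":0.6,"linear":[0,0,0],"twist":0}]'
python3 d.py .5403 -.0455 .1105 132; python3 lug.py
```

```text
time: 12.37
position: [0.5414, -0.0454, 0.1105]
tool_rot: [0.453, 0.891, -0.0, 0.001]
ft_force: [0.0, -3.1, 3.3]
grip_width: 0.0199
grip_force: 39.9
t 12.37 pos [ 0.5414 -0.0454  0.1105] yaw 126.07 tilt -1.0 q6 -0.92 F [ 0.  -3.1  3.3] M [-0.62  0.12  0.39] w 0.0199 39.9
linear cm [ 0.05 -0.09 -0.  ] twist -5.93
time: 13.03
position: [0.5407, -0.0445, 0.1102]
tool_rot: [0.455, 0.891, 0.0, -0.0]
ft_force: [-0.3, -0.5, 0.1]
grip_width: 0.0517
grip_force: 0.0
time: 13.62
position: [0.5419, -0.0449, 0.2329]
tool_rot: [0.455, 0.891, 0.001, 0.003]
ft_force: [-0.6, 0.1, -0.5]
grip_width: 0.0524
grip_force: 0.0
t 13.62 pos [ 0.5419 -0.0449  0.2329] yaw 125.92 tilt -1.0 q6 -0.92 F [-0.6  0.1 -0.5] M [-0.01 -0.19 -0.04] w 0.0524 0.0
linear cm [ 0.1  -0.21 12.24] twist -6.08
lug px [287.9149 260.8085] 47 angle 47.84491289326034
```

View pics/l.png

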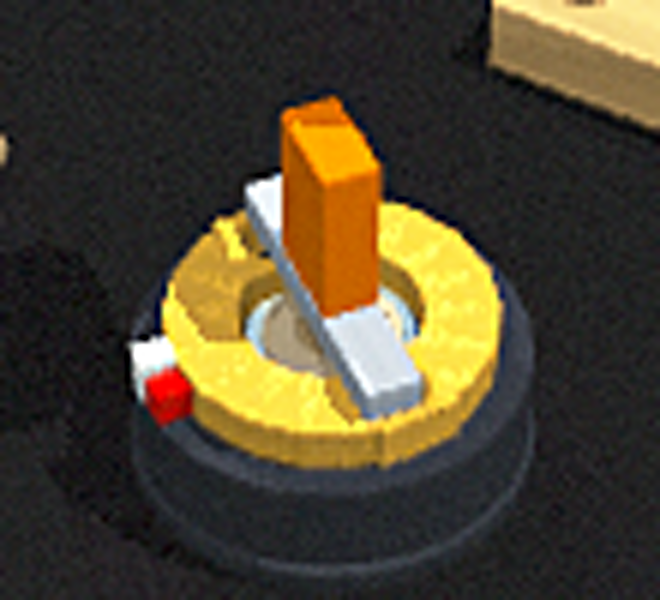

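The spanner stands upright and seated, with the red lug at zoom (168,395) against the white stop.

```bash
python3 -c "
from rig import robot
print(robot.hand_in())"
```

```text
the job is handed in; nothing more can be done
None
```

The job is handed in: both of the spanner's pins are fully in the brass ring, the ring is turned clockwise until its red lug meets the white stop, the spanner is left standing upright there, and I did not touch the silver-grey ring.

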